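# Set and lock the crate stop on the packing bench

## Task

Push the sliding stop along its rail until its plate rests flush against the side of the packed crate, without shoving the crate along. Then, with the stop still touching the crate, lock it: spin its loose wing nut clockwise with fingertip strokes on the wings until it is fully home and will turn no further. Only push with the fingertips: leave the crate and the groceries standing around where they are, and finish clear of everything.

Things in the scene. Friction and masses are not known exactly. Their poses are not given: they have to be found in the camera images.
- gauge: dark steel bench rail, fixed to the table, 64 mm wide, 265 mm long, 12 mm high. Origin at table height on its centre line; the rail runs along its y axis, from y = -190 mm to y = +75 mm. The stop slides along it towards +y, to the crate
- stop (a joint): travel of the stop along the rail in m: 0 at the near end, growing towards the crate (+y of the gauge), end of travel at 0.18. The nut's axis is at gauge y = -0.10 + this value. The stop stays where it is left; sliding it takes about 12 N
- push_face (a point): centre of the free end face of the stop's aluminium block (64 mm wide, from 12.5 to 36.5 mm above the table), the end away from the crate; this face looks to -y of the gauge. It is 50 mm from the nut's axis. z axis up, y axis along the rail towards the crate
- stop_face (a point): centre of the face of the stop's upright aluminium plate (120 mm wide, 8 mm thick, from 14 to 70 mm above the table) that is to touch the crate; it looks to +y of the gauge and is 85 mm ahead of the nut's axis, y axis along the rail towards the crate
- nut (a joint): turn of the brass wing nut in rad: grows as the nut turns clockwise seen from above (tightening); 0 is fully home, where it stops hard; it starts about 3.8 to 6.8 rad short of that. It is loose (about 0.03 N m of friction), stays where it is left, and sinks 5 mm per turn. Home, its wings lie along the rail
- nut_base (a point): centre of the underside of the wing nut, on its vertical axis; 39.5 mm above the table when home. The hub is 28 mm wide at the foot, 20 mm at the top, 22 mm high. A threaded stud of 12 mm diameter stands through it to 83.5 mm above the table
- wing_tip (a point): outer end of one of the nut's two upright wings, 37 mm from the axis and 23 mm above the nut's underside. The two wings are opposite each other; each is an upright plate 6 mm thick that reaches from the hub to 37 mm from the axis, and from 10 to 36 mm above the nut's underside
- crate: low slatted wooden crate packed with groceries, 300 mm (x) by 200 mm (y), sides 87 mm high, goods inside up to 135 mm; about 6 kg, standing loose on the table. Origin at the centre of its underside; its side that looks to -y, 100 mm from the origin, faces the stop's plate and is parallel to it
- jar: bystander: small closed jar, 64 mm across, 75 mm high; origin under its centre
- tumbler: bystander: small open glass, 68 mm across, 50 mm high; origin under its centre
- tape: bystander: empty cardboard tape core lying flat, 90 mm across, 25 mm high; origin under its centre
- squash: bystander: small squash, 92 mm across, 70 mm high with its stalk; origin under its centre
- bottle: bystander: brown glass bottle, 66 mm across, 210 mm high; origin under its centre
- carton: bystander: plain drink carton, 65 x 65 mm, 170 mm high; origin under its centre

How it is judged (in metres and radians):
On the way, in this order (a step that is already met when the one before it is completed fails the run):
1. the stop's plate rests against the side of the crate, with the nut still loose (y of stop_face in the frame of crate above -0.104 m and value of joint nut below -1.5 rad), for 0.2 s.
2. the wing nut is turned clockwise fully home (value of joint nut above -0.25 rad), for 0.2 s.
At the end, for the whole second after the job is handed in: The stop's plate is within 4 mm of the crate's side, the wing nut is within 0.25 rad of its hard stop, both are at rest, and the crate stands within 15 mm of where it was (y of stop_face in the frame of crate above -0.104 m and value of joint nut above -0.25 rad and velocity of joint stop between -0.005 and 0.005 m/s and velocity of joint nut between -0.1 and 0.1 rad/s and distance of crate from where it was at the start of the episode below 0.015 m and linear speed of crate below 0.01 m/s); the robot touches nothing.
It fails at once if the crate is shoved or lifted more than 15 mm (distance of crate from where it was at the start of the episode above 0.015 m).
It fails at once if the nut is run down before the stop has reached the crate, or the stop comes more than 12 mm away from the crate once the nut is nearly home (value of joint nut above -1 rad and y of stop_face in the frame of crate below -0.112 m).
It fails at once if a bystander is lifted, or moved more than 25 mm (distance of any of jar, tumbler, tape, squash, bottle, carton from where it was at the start of the episode above 0.025 m).
It also fails if it takes over 72 s, if anything falls off the work surface, if the arm or the gripper's body presses on something with over 40 N, if the wrist force passes 120 N, or if a joint passes its speed limit or range.

## Robot

A 6-joint arm with a two-finger parallel gripper is mounted at the origin on the work surface. World frame = base frame: x ahead of the robot, y to its left, z up, the work surface at z = 0. Lengths are in mm, angles in rad, forces in N, time in s.
With the tool pointing down it reaches from about 300 to 775 mm from the base axis. Payload 14.6 kg.
Tool frame: the origin (TCP) lies between the finger pads; the fingertips stand 8 mm ahead of it and the grasp point (between the pads) lies 11 mm behind it; z points along the fingers, y is the direction in which the jaws open and shut (so a half turn about z gives the same grasp; the last joint's range is limited). The gripper opens to 94 mm and grips with 3 to 60 N. Pads are 16 mm wide; open, the fingers measure 119 mm over their backs; the gripper's body (75 mm by 177 mm) begins 78 mm behind the grasp point.
Start: joints at [-1.181, 0.3, 1.521, -0, 1.321, -0.067], TCP at [242.585, -493.601, 213.446] pointing down, gripper open.
Joint ranges: [-3.03, 3.03], [-0.79, 2.21], [0.23, 2.52], [-1.04, 4.18], [0, 3.07], [-2.55, 2.55]. Speed limits (rad/s): [2.22, 2.22, 2.57, 3.14, 3.14, 3.14].

## Interface

Orientations are given as [roll, pitch, yaw] about the fixed x, y, z axes, in that order (R = Rz(yaw) Ry(pitch) Rx(roll)).
In Python, from cell import manip, cams, models gives the robot as it stands. The module is installed in compiled form; this text tells all that it offers.
- The arm moves only by the shell command python3 -m pendant 'ROWS' [OPENING] [FORCE]. ROWS is JSON, a list that holds one entry, the list of rows, each a list of 4 numbers: the shift along the tool's x, y, z in cm, then the turn about the tool's z in rad. In form: [[[x, y, z, roll], ...]]. A call has 1 to 5 rows; each row is the pose to reach, as a shift and turn from the pose commanded when the call began, along the tool's axes at that moment; what a row does not reach only later rows make up. A row lasts 1/10 s, in which the tool goes at most 50 mm and 8.59 degrees, less where a joint would pass 70% of its speed; a pose out of reach is approached as far as the arm can. A call with a gripper value outside its range is refused whole. OPENING is the opening, from -1 (shut) to 1 (fully open), so that 0 is half open, set as the call begins (- or left out, the last holds). The fingers move at their own pace and stop on an object; FORCE is the grip in N (left out, the last holds). Time passes only in rows, so rows that repeat a pose let the fingers close. It gives the time, the measured TCP pose, the force and the opening at its end, in the units of the state.
- manip.read_state(): the state, without advancing time (a new reading comes with each control period).
- cams.camera(name): name is "side" or "top" or "wrist"; returns a dict with "frame" (420x560x3 uint8, red, green, blue), "K" (3x3 intrinsics, pixels), "pose" (4x4, takes a point from camera to world coordinates). Camera axes: x right, y down, z forward; pixel columns grow to the right and rows downward; lengths in mm; the calibration is good to about 2 mm. The wrist camera is an equidistant fisheye: a pixel r from the principal point sees the ray r / f radians off the axis. A picture is of the moment at which its call begins. There is no depth.
- manip.sign_off(): hands the job in, once; it reports no verdict.
Trained networks look in the newest picture that a camera, given by its name, has taken for a name from the list of things; names that differ only in an ending like _2 or _b are one class to them, and where a whole thing is asked for, a point or a joint stands for the part that bears it (a point fixed in the world has none). Each returns a list of dicts, best first, with "score" (0 to 1); they miss things now and then, are a little off and sometimes report something else, mostly with a low value. They report only what shows in the picture. A call takes as long as a camera call.
- models.regions_of(camera, name): "pixels" (420x560 bool, what is visible of it) and "point" ([column, row] in pixels, amid what is visible of it).
The state is a dict: "clock": time; "joints": joint angles; "qd": joint speeds; "effort": joint torques, N m; "eef_pos": TCP position; "eef_rot": TCP orientation; "wrist_force": force on the tool from outside, world axes, zero at the start; "moment": the same for the moment, N m; "finger_gap": finger opening in mm.
Only numpy, scipy, OpenCV 4.12 (cv2) and the standard library are available. Lean on these libraries where they do the work, as an engineer would, in place of code of your own. Each camera call takes 0.05 s, during which the arm holds its last target.

## Working session

There is one attempt and no reset: what is moved stays moved. The work goes in short steps, Python scripts to look and compute and a shell command to move; the robot and the scene stay as the last step left them, time stands still between calls to the robot, and variables do not carry over. Pictures are saved under pics/ and viewed, and the job is handed in when it is done.

```bash
mkdir -p pics; ls; python3 - <<'E'
from cell import manip,cams,models
import cv2,numpy as np
s=manip.read_state();print(s)
for n in ["top","side","wrist"]:
    c=cams.camera(n);print(n,c["K"],c["pose"]);cv2.imwrite(f"pics/{n}0.png",c["frame"][:,:,::-1])
E
```

```text
pics
{'clock': 0.0, 'joints': array([-1.18057222e+00,  3.00484366e-01,  1.52158406e+00,  5.92711544e-06,
        1.32067813e+00, -6.65906661e-02]), 'qd': array([ 0.00074009,  0.00064255,  0.00050591, -0.00011575, -0.00022421,
        0.00153128]), 'effort': array([ 9.26693829e-04, -5.31805658e+01, -3.52742279e+01,  7.08190561e-02,
        2.44070718e-02, -7.14128055e-05]), 'eef_pos': array([ 242.50868918, -493.37129158,  212.87778273]), 'eef_rot': array([-3.14044169e+00, -8.25104480e-05,  4.56813251e-01]), 'wrist_force': array([-0.39386425,  0.10329332, -0.44949401]), 'moment': array([0.00736538, 0.03914988, 0.0183258 ]), 'finger_gap': 93.82078316540037}
top [[484.3288926    0.         277.54609665]
 [  0.         484.3288926  210.53797495]
 [  0.           0.           1.        ]] [[-2.88936902e-02 -9.90754285e-01  1.32556029e-01  4.09875359e+02]
 [-9.99501767e-01  3.03214856e-02  8.76495320e-03 -7.37341764e+01]
 [-1.27032107e-02 -1.32236733e-01 -9.91136759e-01  1.19091464e+03]
 [ 0.00000000e+00  0.00000000e+00  0.00000000e+00  1.00000000e+00]]
side [[505.24486019   0.         277.69028188]
 [  0.         505.24486019 214.29753421]
 [  0.           0.           1.        ]] [[-9.68886313e-01 -1.99414637e-01  1.46605302e-01  4.02139698e+02]
 [-2.46897539e-01  7.37193135e-01 -6.28957778e-01  6.28951661e+02]
 [ 1.73469650e-02 -6.45585071e-01 -7.63491322e-01  8.95572540e+02]
 [ 0.00000000e+00  0.00000000e+00  0.00000000e+00  1.00000000e+00]]
wrist [[325.1922621    0.         283.97182617]
 [  0.         325.1922621  209.92819808]
 [  0.           0.           1.        ]] [[ 4.41622063e-01 -8.72166024e-01 -2.10467051e-01  3.03364320e+02]
 [-8.97201038e-01 -4.29430149e-01 -1.03053600e-01 -4.64789135e+02]
 [-5.01048746e-04  2.34342000e-01 -9.72154091e-01  3.84332164e+02]
 [ 0.00000000e+00  0.00000000e+00  0.00000000e+00  1.00000000e+00]]
```

View pics/top0.png

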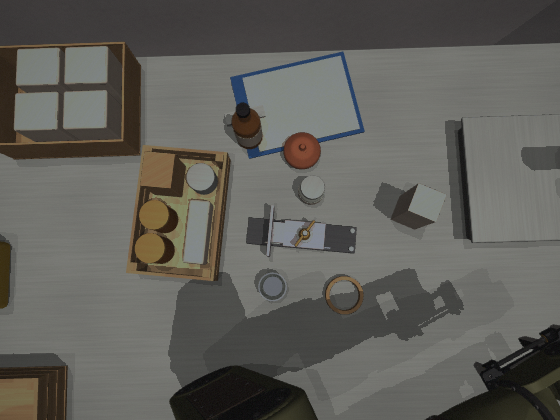

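View pics/side0.png

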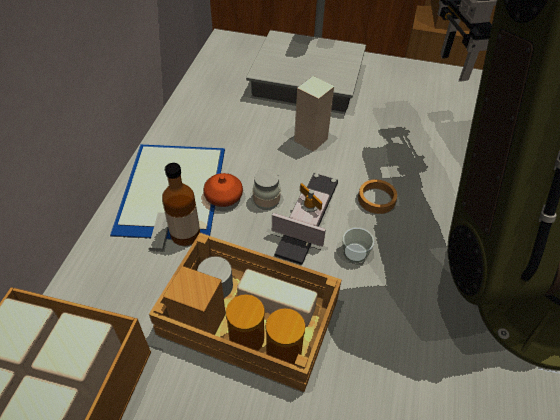

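View pics/wrist0.png

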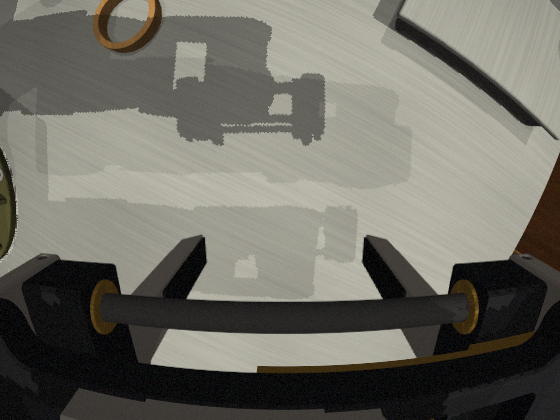

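```bash
cat > h.py <<'E'
from cell import manip,cams,models
import cv2,numpy as np
def ray(c,px):
    K,P=c["K"],c["pose"];d=np.array([(px[0]-K[0,2])/K[0,0],(px[1]-K[1,2])/K[1,1],1.])
    return P[:3,3],P[:3,:3]@d
def onz(c,px,z):
    o,d=ray(c,px);return o+d*(z-o[2])/d[2]
def proj(c,X):
    P=c["pose"];q=P[:3,:3].T@(np.asarray(X,float)-P[:3,3]);return (c["K"]@(q/q[2]))[:2]
def crop(c,x0,y0,x1,y1,f,name):
    cv2.imwrite("pics/"+name,cv2.resize(c["frame"][y0:y1,x0:x1,::-1],None,fx=f,fy=f,interpolation=cv2.INTER_CUBIC))
E
python3 - <<'E'
from h import *
t=cams.camera("top");s=cams.camera("side")
crop(t,120,130,370,320,3.2,"tc1.png");crop(s,140,160,420,370,2.8,"sc1.png")
for n,z in dict(gauge=12,stop=36,nut=60,stop_face=70,crate=87,jar=75,tumbler=50,tape=25,squash=60,bottle=200,carton=170).items():
  for cn,c in (("top",t),("side",s)):
    r=models.regions_of(cn,n)
    for k in r[:2]:
        m=k["pixels"].astype(np.uint8);b=cv2.minAreaRect(np.argwhere(m)[:,::-1].astype(np.float32))
        print(n,cn,round(k["score"],2),np.round(k["point"]),onz(c,k["point"],z).round(),m.sum(),np.round(b[0]),np.round(b[1]),round(b[2],1))
E
```

```text
gauge top 0.94 [298. 236.] [ 504. -111.   12.] 3006 [301. 231.] [ 50. 108.] 90.0
gauge side 0.64 [307. 222.] [503. -94.  12.] 3069 [301. 217.] [55. 91.] 12.2
stop top 0.97 [299. 234.] [ 507. -112.   36.] 1414 [296. 232.] [56. 47.] 3.8
stop side 0.9 [305. 220.] [505. -80.  36.] 1967 [303. 213.] [58. 53.] 18.4
nut top 0.54 [303. 237.] [ 496. -120.   60.] 125 [304. 233.] [10. 31.] 22.6
nut side 0.82 [310. 197.] [ 505. -127.   60.] 251 [308. 199.] [30. 14.] 42.7
nut side 0.71 [312. 115.] [ 560. -411.   60.] 2262 [312. 113.] [37. 73.] 7.6
stop_face top 0.6 [294. 236.] [ 499. -100.   70.] 1600 [296. 232.] [58. 51.] 4.2
stop_face side 0.9 [304. 220.] [504. -51.  70.] 1962 [303. 212.] [58. 53.] 17.9
crate top 0.73 [415. 206.] [ 558. -379.   87.] 1728 [418. 207.] [45. 45.] 22.8
crate top 0.6 [180. 212.] [561. 162.  87.] 11683 [178. 212.] [ 92. 130.] 6.1
crate side 0.78 [250. 310.] [550. 196.  87.] 18830 [243. 307.] [173. 119.] 20.1
crate side 0.46 [310. 203.] [498. -86.  87.] 251 [308. 198.] [32. 13.] 45.0
jar top 0.71 [311. 189.] [ 607. -144.   75.] 620 [311. 190.] [26. 28.] 26.6
jar side 0.
[... 387 characters left out ...]
 top 0.61 [357. 293.] [ 363. -245.   25.] 398 [344. 294.] [37. 35.] 45.0
tape side 0.8 [378. 204.] [ 355. -177.   25.] 773 [377. 196.] [39. 33.] 18.4
squash top 0.86 [302. 148.] [ 711. -126.   60.] 1005 [302. 150.] [35. 35.] 45.0
squash top 0.41 [274. 285.] [387. -50.  60.] 674 [272. 286.] [28. 28.] 90.0
squash side 0.91 [223. 188.] [ 701. -102.   60.] 1081 [222. 190.] [34. 39.] 90.0
bottle top 0.6 [244. 126.] [725.   2. 200.] 1047 [246. 126.] [46. 29.] 76.0
bottle side 0.81 [179. 208.] [712.  89. 200.] 2103 [179. 204.] [84. 32.] 77.5
carton top 0.93 [416. 205.] [ 549. -358.  170.] 1767 [418. 208.] [45. 47.] 26.6
carton side 0.79 [311. 114.] [ 541. -276.  170.] 2273 [312. 113.] [36. 73.] 6.6
```

View pics/tc1.png

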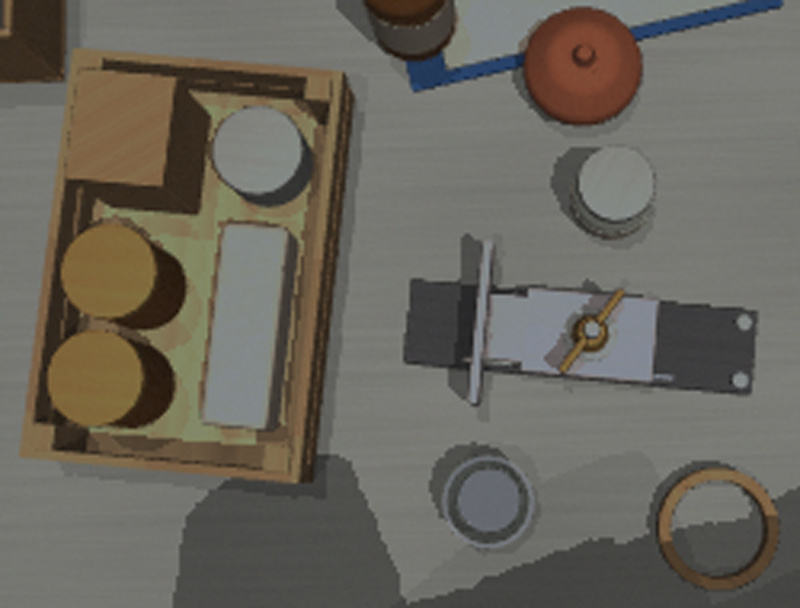

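View pics/sc1.png

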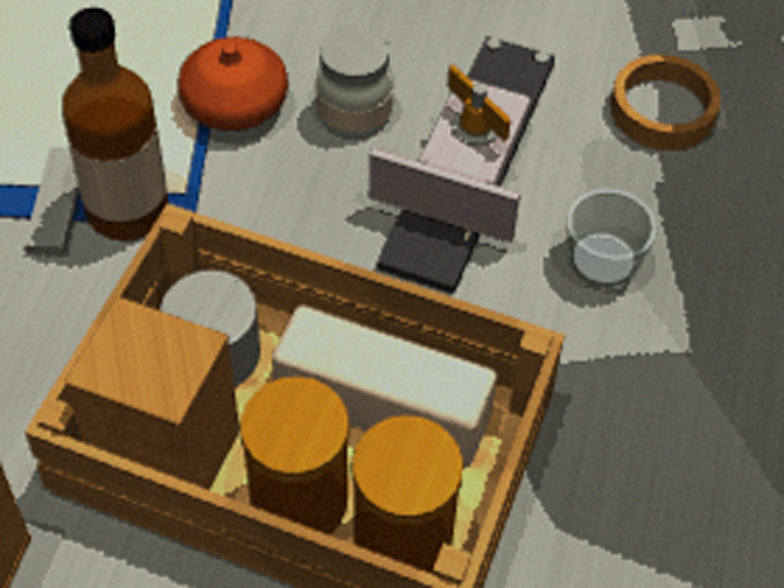

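```bash
python3 - <<'E'
from h import *
t=cams.camera("top");s=cams.camera("side")
T=lambda p,z:onz(t,(120+p[0]/3.2,130+p[1]/3.2),z)
S=lambda p,z:onz(s,(140+p[0]/2.8,160+p[1]/2.8),z)
for n,p,z in [("near1",(757,311),12),("near2",(751,394),12),("far1",(411,279),12),("far2",(404,362),12),("stud",(593,329),83.5),("w1",(623,290),65),("w2",(562,371),65),("pl1",(493,240),70),("pl2",(478,404),70),("bl1",(657,297),36.5),("bl2",(653,382),36.5),("cr1",(350,74),87),("cr2",(309,482),87),("crl1",(75,50),87),("crl2",(22,455),87)]: print(n,T(p,z).round(1))
print()
for n,p,z in [("near1",(488,38),12),("near2",(553,55),12),("far1",(379,267),12),("far2",(452,290),12),("stud",(479,90),83.5),("pl1",(371,152),70),("pl2",(519,193),70),("cr1",(172,207),87),("cr2",(563,338),87)]: print(n,S(p,z).round(1))
E
```

```text
near1 [ 520.7 -254.8   12. ]
near2 [ 457.8 -247.1   12. ]
far1 [553.3   8.6  12. ]
far2 [489.8  15.2  12. ]
stud [ 504.6 -126.    83.5]
w1 [ 534.  -149.8   65. ]
w2 [ 476.3 -103.3   65. ]
pl1 [573.1 -56.1  70. ]
pl2 [454.  -41.9  70. ]
bl1 [ 531.1 -177.    36.5]
bl2 [ 467.8 -171.3   36.5]
cr1 [696.4  44.8  87. ]
cr2 [402.   78.4  87. ]
crl1 [721.  246.6  87. ]
crl2 [426.8 282.   87. ]

near1 [ 517.2 -249.7   12. ]
near2 [ 458.3 -244.3   12. ]
far1 [548.2  14.   12. ]
far2 [489.5  20.4  12. ]
stud [ 503.2 -120.7   83.5]
pl1 [571.4 -48.3  70. ]
pl2 [454.4 -38.3  70. ]
cr1 [693.5  53.5  87. ]
cr2 [401.  91.  87.]
```

```bash
cat >> h.py <<'E'
U=np.array([0.118,0.993]);U/=np.linalg.norm(U)
def st():
    s=manip.read_state();print("t",round(s["clock"],2),"pos",s["eef_pos"].round(1),"yaw",round(s["eef_rot"][2],3),"F",s["wrist_force"].round(1),"M",s["moment"].round(2),"gap",round(s["finger_gap"],1),"q",s["joints"].round(2));return s
def delta(xyz,yaw=None):
    s=st();p=np.array(xyz)-s["eef_pos"];a=s["eef_rot"][2]
    r=0 if yaw is None else a-yaw
    print("row",np.round([(p[0]*np.cos(a)+p[1]*np.sin(a))/10,(p[0]*np.sin(a)-p[1]*np.cos(a))/10,-p[2]/10,r],3))
E
python3 -m pendant '[[[7,-2.9,0,-0.15],[14,-5.8,0,-0.3],[21,-8.7,0,-0.45],[28,-11.5,0,-0.6],[35.2,-14.4,0,-0.75]]]' -0.1 20
python3 -c "
from h import *
delta((495,-209,90),1.453)"
```

```text
clock: 1.95
eef_pos: [409.2, -304.6, 213.7]
eef_rot: [3.141, 0.0, 1.213]
wrist_force: [0.8, -0.7, -0.5]
finger_gap: 57.1
t 1.95 pos [ 409.2 -304.6  213.7] yaw 1.213 F [ 0.8 -0.7 -0.5] M [-0.03 -0.06  0.01] gap 57.1 q [-0.71  0.21  1.63 -0.    1.3  -0.35]
row [11.965  4.686 12.369 -0.24 ]
```

```bash
python3 -m pendant '[[[4,1.5,1.5,-0.12],[8,3.1,3,-0.24],[12,4.7,4,-0.24],[12,4.7,8,-0.24],[12,4.7,12,-0.24]]]' 
python3 -m pendant '[[[0,0,0,0]]]'
python3 - <<'E'
from h import *
delta((495,-209,28),1.453)
c=cams.camera("side");crop(c,140,100,420,310,2.8,"s2.png");c=cams.camera("top");crop(c,120,130,370,320,3.2,"t2.png")
E
```

```text
clock: 2.45
eef_pos: [495.8, -209.9, 92.7]
eef_rot: [3.14, 0.001, 1.449]
wrist_force: [-0.3, -0.2, -1.1]
finger_gap: 41.7
clock: 2.55
eef_pos: [492.7, -209.5, 89.1]
eef_rot: [-3.134, -0.003, 1.447]
wrist_force: [0.8, 0.6, 0.2]
finger_gap: 42.1
t 2.55 pos [ 492.7 -209.5   89.1] yaw 1.447 F [0.8 0.6 0.2] M [-0.04 -0.04  0.04] gap 42.1 q [-0.47  0.41  1.68 -0.    1.06 -0.35]
row [ 7.800e-02  2.190e-01  6.114e+00 -6.000e-03]
```

View pics/s2.png

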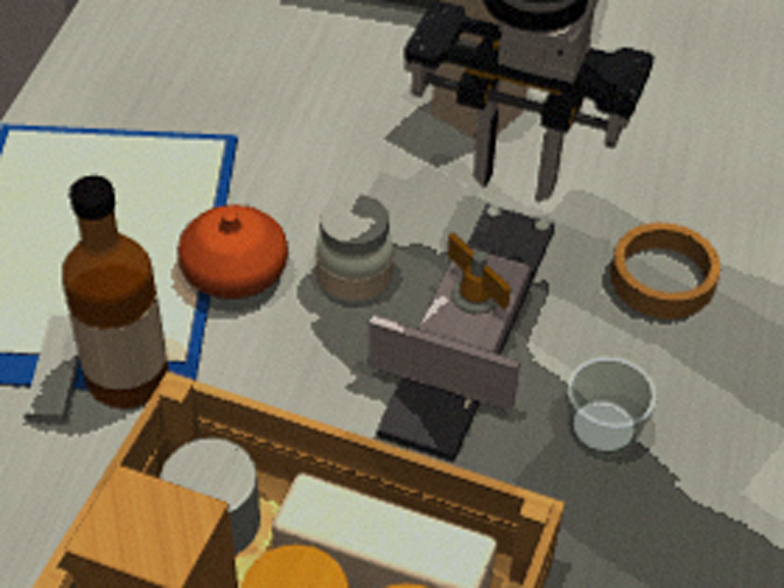

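View pics/t2.png

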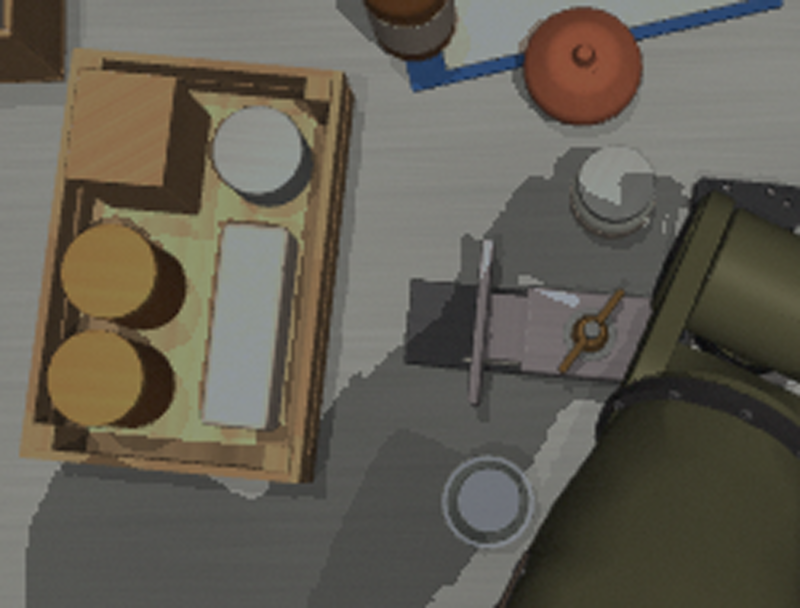

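The gripper hangs over the near end of the rail (fingertips at about side crop (485,185) and (545,200)), with its fingers across the rail. Nothing is close to it, so I'll descend.

```bash
python3 -m pendant '[[[0,0,2,0],[0,0.2,4,0],[0,0.2,5.4,0],[0,0.2,6.1,0],[0,0.2,6.1,0]]]' 
python3 -m pendant '[[[0.8,0,0,0],[1.4,0,0,0],[1.8,0,0,0],[2.1,0,0,0],[2.4,0,0,0]]]'
python3 -c "
from h import *
st()"
```

```text
clock: 3.15
eef_pos: [496.9, -211.3, 32.8]
eef_rot: [3.141, 0.0, 1.447]
wrist_force: [0.2, 0.1, 0.1]
finger_gap: 42.2
clock: 3.65
eef_pos: [499.9, -187.0, 32.6]
eef_rot: [3.141, 0.0, 1.447]
wrist_force: [-0.0, 0.1, 0.7]
finger_gap: 42.3
t 3.65 pos [ 499.9 -187.    32.6] yaw 1.447 F [-0.   0.1  0.7] M [ 0.02 -0.11 -0.02] gap 42.3 q [-0.43  0.49  1.73 -0.    0.93 -0.3 ]
```

```bash
python3 -m pendant '[[[0.6,0,0.3,0],[1.2,0,0.3,0],[1.8,0,0.3,0],[2.4,0,0.3,0],[3,0,0.3,0]]]' 
python3 -m pendant '[[[0.8,0,0,0],[1.6,0,0,0],[2.4,0,0,0],[3.2,0,0,0],[4,0,0,0]]]'
python3 - <<'E'
from h import *
st()
c=cams.camera("side");crop(c,140,100,420,310,2.8,"s3.png");c=cams.camera("top");crop(c,120,130,370,320,3.2,"t3.png")
E
```

```text
clock: 4.15
eef_pos: [503.9, -158.8, 29.9]
eef_rot: [3.14, 0.003, 1.447]
wrist_force: [-1.4, -12.5, 1.5]
finger_gap: 42.2
clock: 4.65
eef_pos: [508.8, -119.0, 29.9]
eef_rot: [3.14, 0.003, 1.447]
wrist_force: [-1.5, -13.0, 3.8]
finger_gap: 42.5
t 4.65 pos [ 508.8 -119.    29.9] yaw 1.447 F [ -1.5 -13.    3.8] M [-2.43  0.34  0.2 ] gap 42.5 q [-0.3   0.47  1.76 -0.    0.91 -0.17]
```

View pics/s3.png

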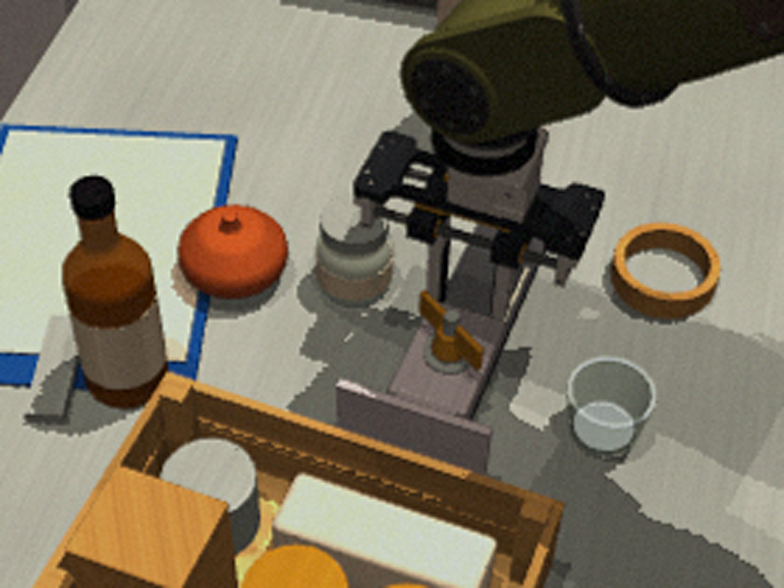

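View pics/t3.png

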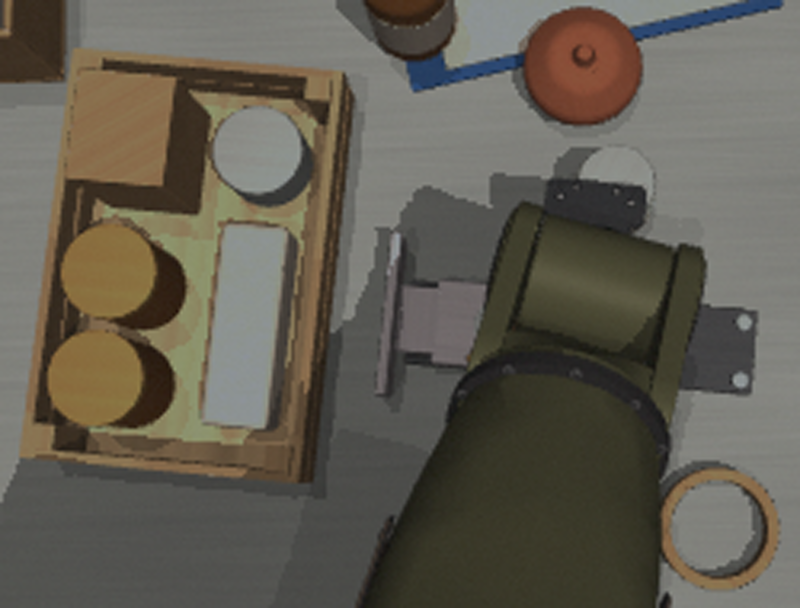

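```bash
python3 -m pendant '[[[0.6,0,0,0],[1.2,0,0,0],[1.7,0,0,0],[2.1,0,0,0],[2.4,0,0,0]]]' 
python3 -m pendant '[[[0.1,0,0,0],[0.2,0,0,0],[0.3,0,0,0],[0.4,0,0,0],[0.5,0,0,0]]]'
python3 - <<'E'
from h import *
st()
c=cams.camera("side");crop(c,140,140,420,350,2.8,"s4.png");c=cams.camera("top");crop(c,150,150,310,270,5,"t4.png")
E
```

```text
clock: 5.25
eef_pos: [511.7, -95.1, 29.8]
eef_rot: [3.14, 0.002, 1.447]
wrist_force: [-1.6, -12.7, 3.3]
finger_gap: 42.6
clock: 5.75
eef_pos: [512.2, -90.3, 29.8]
eef_rot: [3.141, 0.002, 1.447]
wrist_force: [-1.8, -11.9, 3.9]
finger_gap: 42.3
t 5.75 pos [512.2 -90.3  29.8] yaw 1.447 F [ -1.8 -11.9   3.9] M [-2.2   0.44  0.24] gap 42.3 q [-0.24  0.47  1.77 -0.    0.91 -0.12]
```

View pics/s4.png

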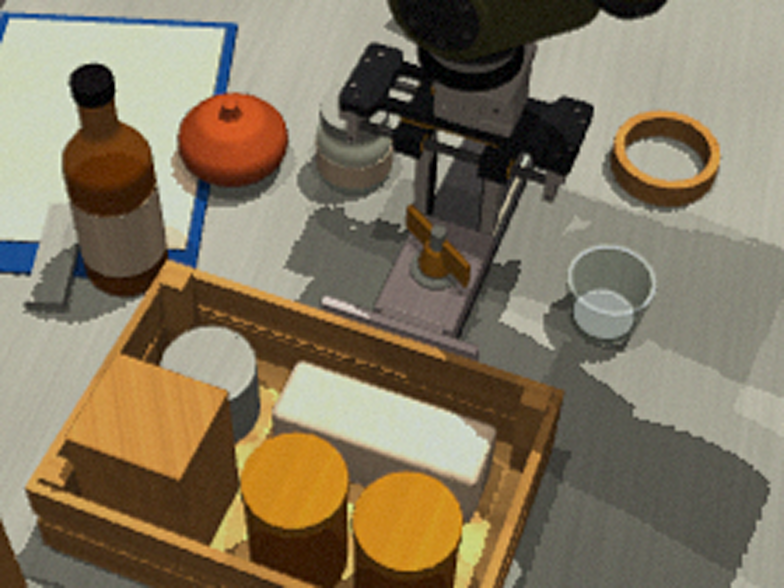

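View pics/t4.png

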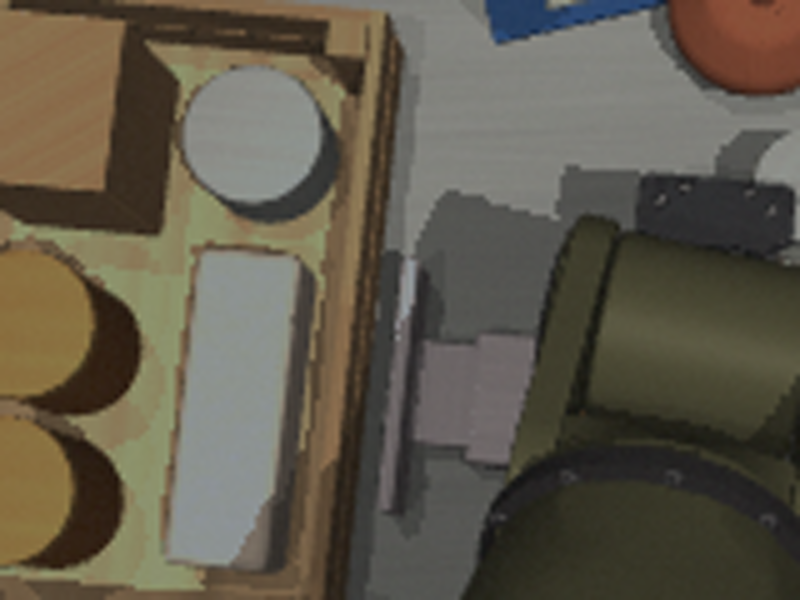

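```bash
python3 - <<'E'
from h import *
t=cams.camera("top")
T=lambda p,z:onz(t,(150+p[0]/5,150+p[1]/5),z)[:2].round(1)
print(T((402,261),70),T((380,511),70), T((404,60),0),T((342,595),0),T((388,20),87),T((327,595),87))
for p,z in [((391,386),70),((368,386),0),((352,386),87)]:print(T(p,z),(T(p,z)@U).round(1))
E
```

```text
[582.9  46. ] [466.3  58.1] [696.   50.9] [429.4  85.5] [694.5  49. ] [428.2  80.7]
[524.2  52.1] 113.6
[531.7  71.4] 133.6
[523.   68.1] 129.3
```

```bash
python3 -m pendant '[[[0.3,0,0,0],[0.6,0,0,0],[0.8,0,0,0],[1.0,0,0,0],[1.1,0,0,0]]]' 
python3 -m pendant '[[[0.05,0,0,0],[0.1,0,0,0],[0.15,0,0,0],[0.2,0,0,0],[0.2,0,0,0]]]'
```

```text
clock: 6.4
eef_pos: [513.6, -79.3, 29.8]
eef_rot: [3.141, 0.002, 1.447]
wrist_force: [-2.1, -12.0, 4.0]
finger_gap: 41.8
clock: 6.9
eef_pos: [513.8, -77.4, 29.8]
eef_rot: [3.141, 0.002, 1.447]
wrist_force: [-1.8, -11.9, 4.4]
finger_gap: 42.3
```

```bash
python3 -m pendant '[[[0.05,0,0,0],[0.1,0,0,0],[0.15,0,0,0]]]' 
python3 - <<'E'
from h import *
st()
c=cams.camera("top");crop(c,150,150,310,270,5,"t5.png")
E
```

```text
clock: 7.2
eef_pos: [514.0, -75.9, 29.8]
eef_rot: [3.141, 0.002, 1.447]
wrist_force: [-1.3, -12.9, 4.0]
finger_gap: 42.1
t 7.2 pos [514.  -75.9  29.8] yaw 1.447 F [ -1.3 -12.9   4. ] M [-2.25  0.47  0.22] gap 42.1 q [-0.22  0.47  1.77 -0.    0.91 -0.09]
```

View pics/t5.png

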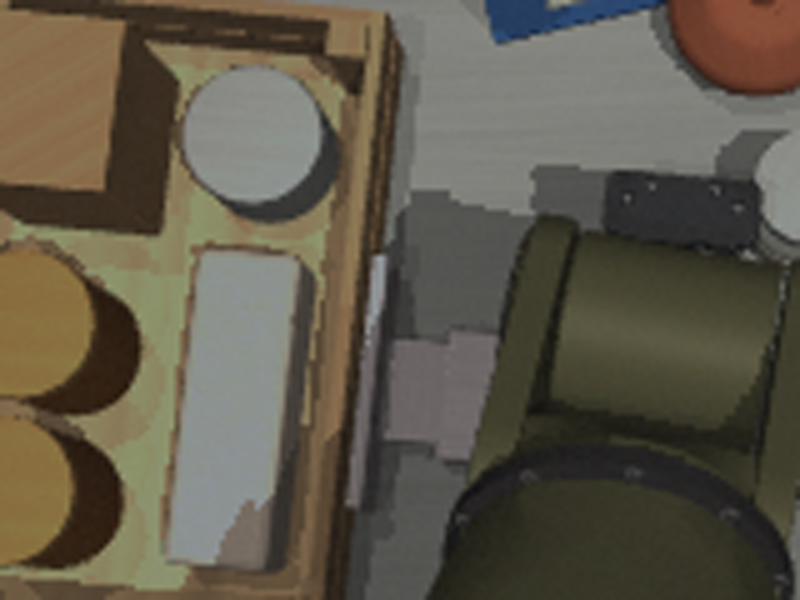

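```bash
for i in 1; do python3 -m pendant '[[[0.05,0,0,0],[0.1,0,0,0]]]'; done | grep -E "pos|force"; python3 -m pendant '[[[0.05,0,0,0],[0.1,0,0,0]]]'| grep -E "pos|force"
```

```text
eef_pos: [514.1, -74.9, 29.8]
wrist_force: [-1.6, -12.7, 4.8]
eef_pos: [514.2, -73.9, 29.8]
wrist_force: [-2.3, -12.2, 4.6]
```

```bash
python3 -m pendant '[[[0.05,0,0,0],[0.1,0,0,0]]]'| grep -E "pos|force"; python3 -m pendant '[[[0.05,0,0,0],[0.08,0,0,0]]]'| grep -E "pos|force"
```

```text
eef_pos: [514.4, -72.9, 29.9]
wrist_force: [-2.3, -11.3, 5.1]
eef_pos: [514.4, -72.8, 29.9]
wrist_force: [-2.9, -20.1, 4.7]
```

```bash
python3 - <<'E'
from h import *
st()
c=cams.camera("top");crop(c,150,150,310,270,5,"t6.png")
E
```

```text
t 8.05 pos [514.4 -72.8  29.9] yaw 1.447 F [ -2.9 -20.1   4.7] M [-3.72  0.73  0.25] gap 42.0 q [-0.21  0.47  1.77 -0.    0.91 -0.08]
```

View pics/t6.png

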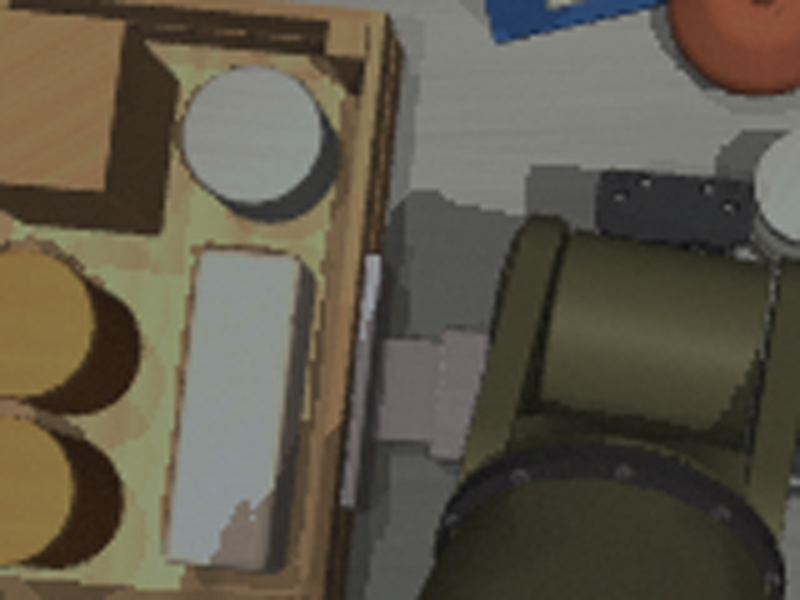

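Force went from about 12 N to 20 N while the TCP stayed still, and the top view shows the plate edge meeting the crate side (x≈350–360). That is contact. I'll hold briefly, back off and lift.

```bash
python3 -m pendant '[[[0,0,0,0],[0,0,0,0],[-0.8,0,0,0],[-2,0,0,0],[-3,0,0,0]]]'; python3 -m pendant '[[[-1,0,-4,0],[-1,0,-9,0],[-3,0,-13,0],[-8,0,-13,0],[-12,0,-13,0]]]'
python3 - <<'E'
from h import *
st()
c=cams.camera("top");crop(c,150,130,310,250,5,"t7.png");c=cams.camera("side");crop(c,240,190,340,265,8,"s7.png")
E
```

```text
clock: 8.6
eef_pos: [510.4, -101.4, 29.3]
eef_rot: [-3.141, -0.0, 1.447]
wrist_force: [-0.0, 0.6, 0.3]
finger_gap: 42.5
clock: 9.1
eef_pos: [495.6, -222.0, 160.9]
eef_rot: [3.139, 0.001, 1.447]
wrist_force: [-0.1, -0.4, 0.4]
finger_gap: 42.3
t 9.1 pos [ 495.6 -222.   160.9] yaw 1.447 F [-0.1 -0.4  0.4] M [-0.04 -0.07 -0.05] gap 42.3 q [-0.49  0.33  1.61  0.    1.2  -0.37]
```

View pics/t7.png

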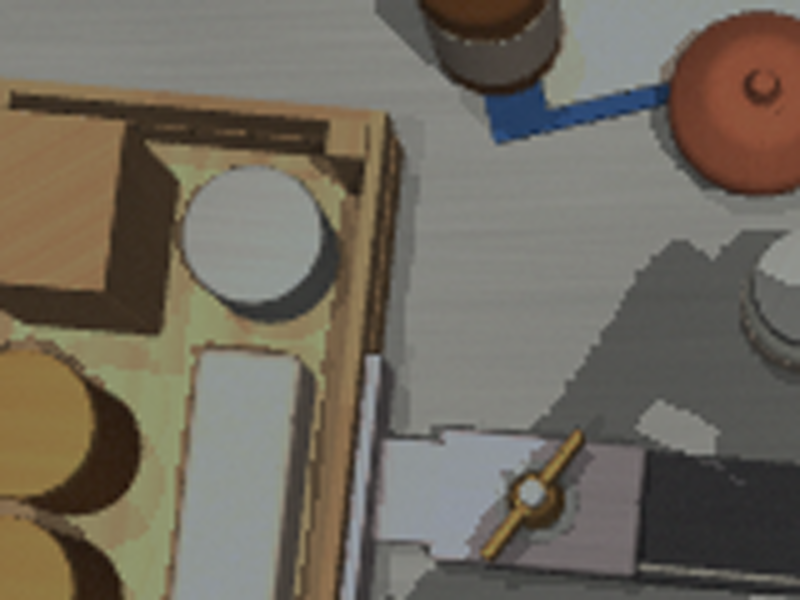

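View pics/s7.png

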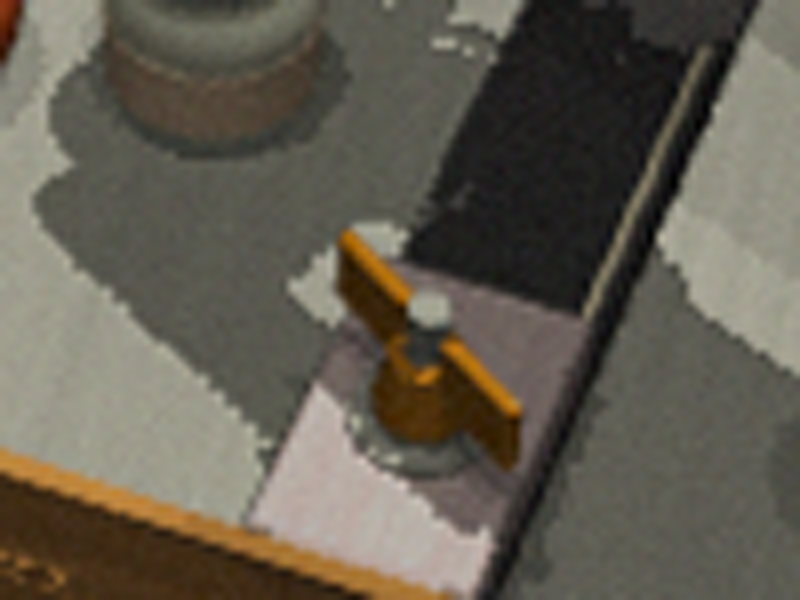

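```bash
python3 - <<'E'
from h import *
t=cams.camera("top");s=cams.camera("side")
T=lambda p,z:onz(t,(150+p[0]/5,130+p[1]/5),z).round(1)
S=lambda p,z:onz(s,(240+p[0]/8,190+p[1]/8),z).round(1)
print(T((531,491),83.5),S((431,302),83.5))
a,b=T((578,435),79),T((489,552),79);print(a,b,(a+b)/2,np.degrees(np.arctan2(a[1]-b[1],a[0]-b[0])))
a,b=S((346,231),79),S((516,407),79);print(a,b,(a+b)/2,np.degrees(np.arctan2(a[1]-b[1],a[0]-b[0])))
delta((521,-14,160),2.30)
E
```

```text
[518.6 -13.7  83.5] [516.9 -13.6  83.5]
[544.4 -35.8  79. ] [491.4   6.5  79. ] [517.9  -14.65  79.  ] -38.59382972554634
[544.5 -34.6  79. ] [489.   10.5  79. ] [516.75 -12.05  79.  ] -39.0977451901992
t 9.3 pos [ 495.3 -220.5  159.1] yaw 1.445 F [0.3 0.9 0.4] M [-0.06 -0.09  0.03] gap 42.3 q [-0.49  0.33  1.61  0.    1.2  -0.36]
row [20.806 -0.044 -0.087 -0.855]
```

```bash
python3 -m pendant '[[[5,0.2,0,-0.15],[10,0.2,0,-0.3],[15,0.3,0,-0.45],[19,0.3,0,-0.6],[20.8,0.25,0,-0.75]]]'; python3 -m pendant '[[[0,0,0,-0.15],[0,0,0,-0.27],[0,0,0,-0.27]]]'; python3 - <<'E'
from h import *
delta((518,-14,90),2.46)
c=cams.camera("wrist");cv2.imwrite("pics/w8.png",c["frame"][:,:,::-1])
E
```

```text
clock: 9.8
eef_pos: [523.7, -9.5, 159.4]
eef_rot: [3.141, -0.001, 2.207]
wrist_force: [-0.5, -0.1, -0.0]
finger_gap: 42.4
clock: 10.1
eef_pos: [523.7, -12.5, 159.3]
eef_rot: [-3.142, -0.0, 2.47]
wrist_force: [-0.4, -0.1, -0.7]
finger_gap: 42.2
t 10.1 pos [523.7 -12.5 159.3] yaw 2.47 F [-0.4 -0.1 -0.7] M [ 0.04 -0.21 -0.07] gap 42.2 q [-0.09  0.29  1.66  0.    1.19 -0.99]
row [ 0.351 -0.473  6.934  0.01 ]
```

View pics/w8.png

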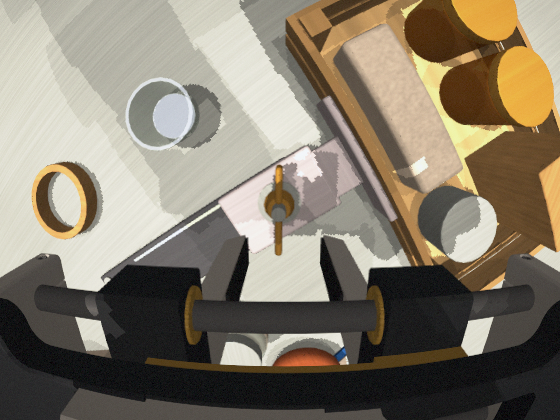

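```bash
python3 -m pendant '[[[0.35,-0.47,1,0],[0.35,-0.47,3,0],[0.35,-0.47,5,0],[0.35,-0.47,6,0],[0.35,-0.47,6.5,0]]]'; python3 - <<'E'
from h import *
delta((518,-14,64),2.46)
c=cams.camera("side");crop(c,240,150,380,255,5.6,"s9.png");c=cams.camera("wrist");crop(c,180,120,380,270,4,"w9.png")
E
```

```text
clock: 10.65
eef_pos: [517.6, -15.2, 93.3]
eef_rot: [-3.141, -0.001, 2.465]
wrist_force: [-1.1, 0.9, 0.5]
finger_gap: 42.3
t 10.65 pos [517.6 -15.2  93.3] yaw 2.465 F [-1.1  0.9  0.5] M [ 0.   -0.14 -0.05] gap 42.3 q [-0.1   0.37  1.74  0.    1.04 -0.99]
row [0.044 0.113 2.934 0.005]
```

View pics/s9.png

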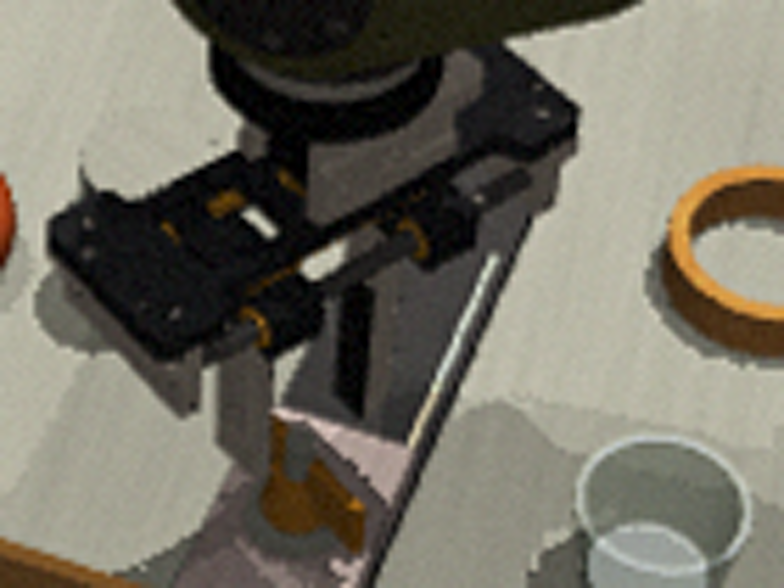

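View pics/w9.png

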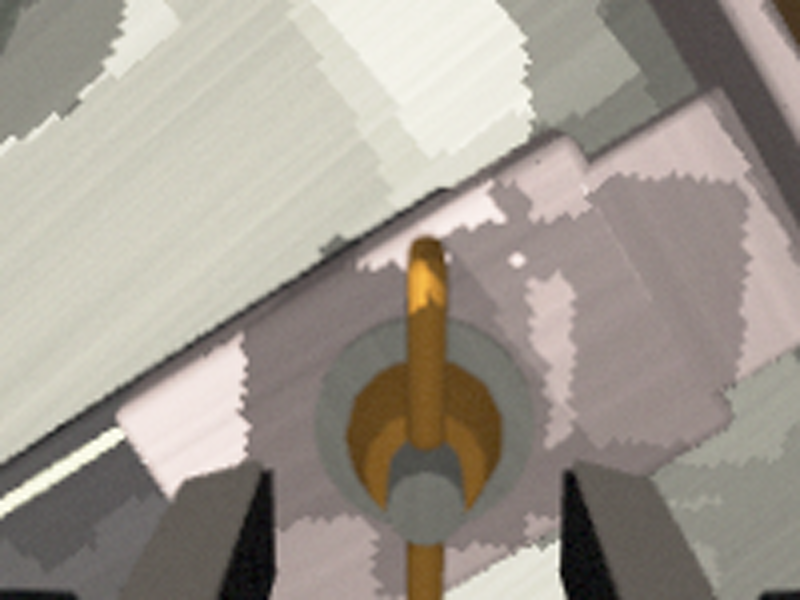

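```bash
python3 -m pendant '[[[0.05,0.1,1,0],[0.05,0.1,2,0],[0.05,0.1,2.6,0],[0.05,0.1,2.9,0],[0.05,0.1,2.9,0]]]'; python3 -m pendant '[[[0,0,0,0.14],[0,0,0,0.28],[0,0,0,0.42],[0,0,0,0.56],[0,0,0,0.7]]]'; python3 -c "
from h import *
st()"
```

```text
clock: 11.25
eef_pos: [518.3, -14.1, 65.0]
eef_rot: [-3.141, -0.001, 2.467]
wrist_force: [0.3, -0.4, 0.7]
finger_gap: 41.9
clock: 11.75
eef_pos: [518.7, -14.1, 65.8]
eef_rot: [3.141, 0.0, 1.761]
wrist_force: [0.1, 0.8, -0.0]
finger_gap: 42.3
t 11.75 pos [518.7 -14.1  65.8] yaw 1.761 F [ 0.1  0.8 -0. ] M [-0.01 -0.06  0.  ] gap 42.3 q [-0.1   0.41  1.75  0.    0.98 -0.29]
```

```bash
python3 -m pendant '[[[0,0,0,0.12],[0,0,0,0.24],[0,0,0,0.36],[0,0,0,0.48],[0,0,0,0.6]]]'; python3 -m pendant '[[[0,0,0,0.12],[0,0,0,0.24],[0,0,0,0.36],[0,0,0,0.48],[0,0,0,0.6]]]'; python3 -c "
from h import *
st()
c=cams.camera('wrist');crop(c,180,120,380,270,4,'w10.png')"
```

```text
clock: 12.25
eef_pos: [518.6, -14.2, 65.7]
eef_rot: [3.141, 0.0, 1.162]
wrist_force: [0.6, -0.8, -0.9]
finger_gap: 42.4
clock: 12.75
eef_pos: [518.4, -14.2, 65.6]
eef_rot: [3.142, 0.0, 0.562]
wrist_force: [-1.1, -0.5, -0.9]
finger_gap: 42.5
t 12.75 pos [518.4 -14.2  65.6] yaw 0.562 F [-1.1 -0.5 -0.9] M [-0.2   0.24  0.06] gap 42.5 q [-0.1   0.41  1.75 -0.    0.98  0.91]
```

View pics/w10.png

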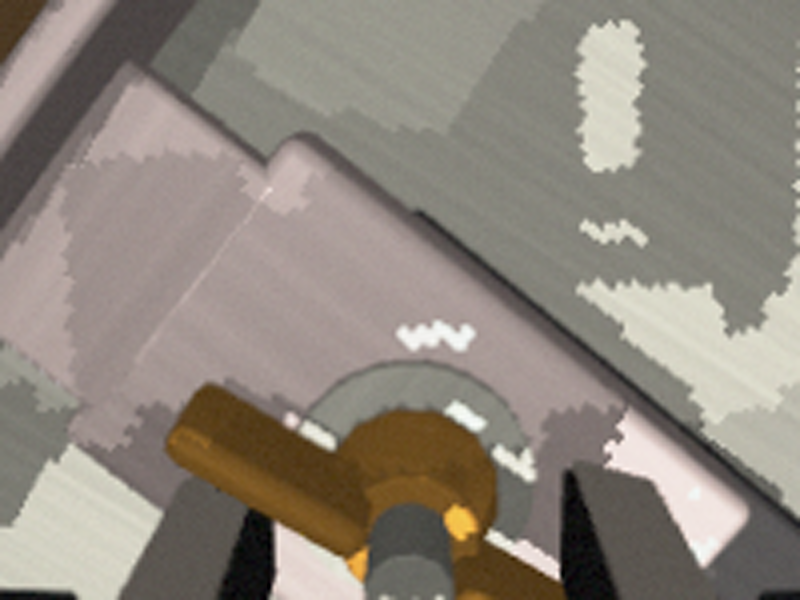

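The left finger is bearing on the wing (around (200,470)) and the nut is following with negligible force. I'll continue the stroke.

```bash
python3 -m pendant '[[[0,0,0,0.14],[0,0,0,0.28],[0,0,0,0.42],[0,0,0,0.56],[0,0,0,0.7]]]'; python3 -m pendant '[[[0,0,0,0.14],[0,0,0,0.28],[0,0,0,0.42],[0,0,0,0.56],[0,0,0,0.7]]]'; python3 -c "
from h import *
st()
c=cams.camera('wrist');crop(c,180,120,380,270,4,'w11.png')"
```

```text
clock: 13.3
eef_pos: [518.4, -14.1, 65.6]
eef_rot: [3.142, 0.0, -0.136]
wrist_force: [-1.4, -0.9, -1.0]
finger_gap: 42.2
clock: 13.8
eef_pos: [518.4, -14.0, 65.6]
eef_rot: [-3.142, 0.0, -0.836]
wrist_force: [-0.9, 0.9, -0.2]
finger_gap: 42.6
t 13.8 pos [518.4 -14.   65.6] yaw -0.836 F [-0.9  0.9 -0.2] M [0.26 0.2  0.07] gap 42.6 q [-0.1   0.41  1.75  0.    0.98  2.31]
```

View pics/w11.png

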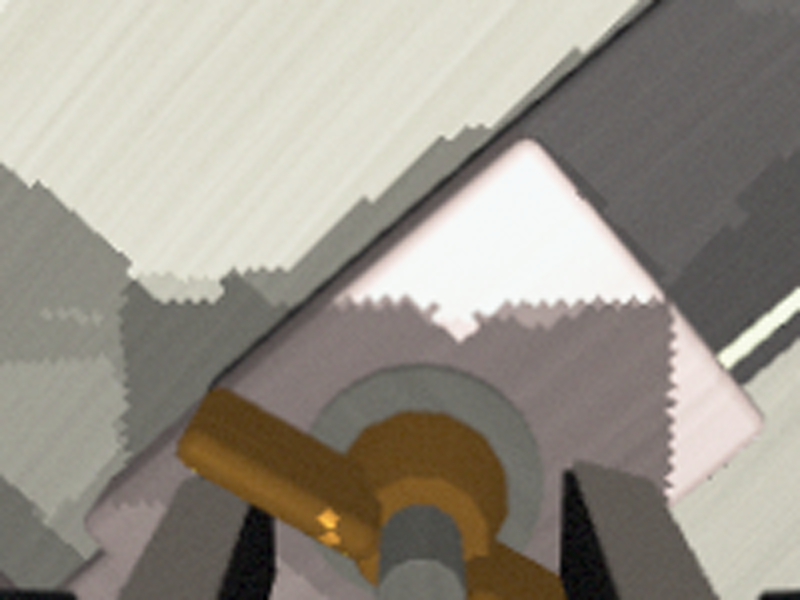

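```bash
python3 -m pendant '[[[0,0,0,-0.14],[0,0,-1.5,-0.28],[0,0,-3,-0.28],[0,0,-4,-0.28],[0,0,-4,-0.42]]]';for i in a; do python3 -m pendant '[[[0,0,0,-0.15],[0,0,0,-0.3],[0,0,0,-0.45],[0,0,0,-0.6],[0,0,0,-0.75]]]'; python3 -m pendant '[[[0,0,0,-0.15],[0,0,0,-0.3],[0,0,0,-0.45],[0,0,0,-0.6],[0,0,0,-0.75]]]'; python3 -m pendant '[[[0,0,0,-0.15],[0,0,0,-0.3],[0,0,0,-0.45],[0,0,0,-0.6],[0,0,0,-0.75]]]'; python3 -m pendant '[[[0,0,0,-0.15],[0,0,0,-0.3],[0,0,0,-0.45],[0,0,0,-0.6],[0,0,0,-0.75]]]';done | grep rot; python3 -c "
from h import *
delta((518.3,-14,63),2.87)
c=cams.camera('wrist');crop(c,180,120,380,270,4,'w12.png')"
```

```text
clock: 14.35
eef_pos: [519.3, -14.2, 107.0]
eef_rot: [-3.141, -0.003, -0.41]
wrist_force: [-0.4, 0.0, -0.5]
finger_gap: 42.6
eef_rot: [3.141, -0.0, 0.345]
eef_rot: [3.141, -0.0, 1.096]
eef_rot: [3.141, 0.0, 1.845]
eef_rot: [3.141, 0.0, 2.596]
t 16.35 pos [518.6 -14.1 105.6] yaw 2.596 F [-0.5  0.9  0.1] M [ 0.   -0.21 -0.02] gap 42.4 q [-0.1   0.35  1.72  0.    1.07 -1.12]
row [ 0.027 -0.009  4.258 -0.274]
```

View pics/w12.png

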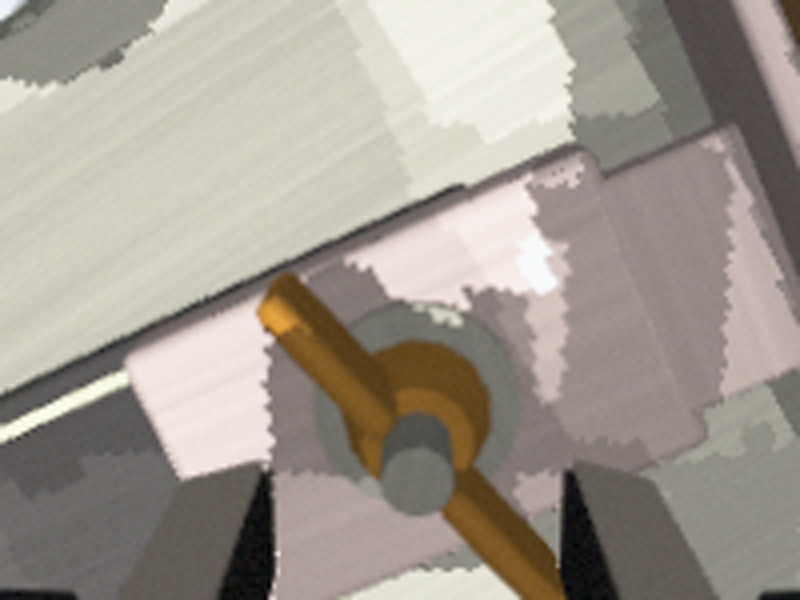

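```bash
python3 -m pendant '[[[0,0,0.5,-0.14],[0,0,1.5,-0.27],[0,0,3,-0.27],[0,0,4,-0.27],[0,0,4.2,-0.27]]]'; python3 -m pendant '[[[0,0,0,0.14],[0,0,0,0.28],[0,0,0,0.42],[0,0,0,0.56],[0,0,0,0.7]]]';python3 -m pendant '[[[0,0,0,0.14],[0,0,0,0.28],[0,0,0,0.42],[0,0,0,0.56],[0,0,0,0.7]]]'; python3 -c "
from h import *
st()
c=cams.camera('wrist');crop(c,180,120,380,270,4,'w13.png')"
```

```text
clock: 16.9
eef_pos: [518.0, -14.0, 62.5]
eef_rot: [-3.141, -0.002, 2.856]
wrist_force: [-0.1, 0.9, -0.1]
finger_gap: 42.4
clock: 17.4
eef_pos: [518.7, -14.0, 63.9]
eef_rot: [3.141, 0.0, 2.15]
wrist_force: [-0.4, 1.9, -0.6]
finger_gap: 42.2
clock: 17.9
eef_pos: [518.6, -14.1, 63.9]
eef_rot: [3.141, 0.0, 1.45]
wrist_force: [-0.8, -0.5, -1.4]
finger_gap: 42.0
t 17.9 pos [518.6 -14.1  63.9] yaw 1.45 F [-0.8 -0.5 -1.4] M [-0.26  0.05  0.02] gap 42.0 q [-0.1   0.41  1.75 -0.    0.98  0.02]
```

View pics/w13.png

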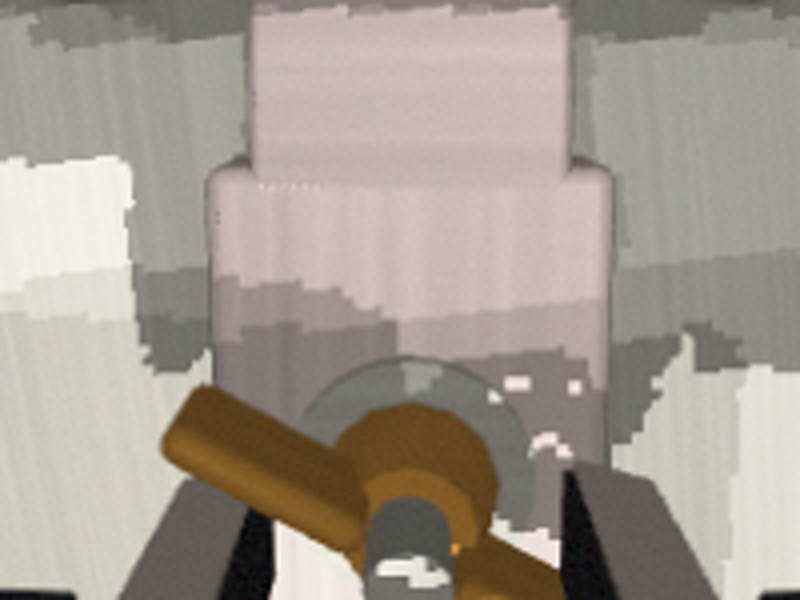

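```bash
python3 -m pendant '[[[0,0,0,0.14],[0,0,0,0.28],[0,0,0,0.42],[0,0,0,0.56],[0,0,0,0.7]]]';python3 -m pendant '[[[0,0,0,0.06],[0,0,0,0.12],[0,0,0,0.18],[0,0,0,0.24]]]'; python3 -c "
from h import *
st()
c=cams.camera('wrist');crop(c,180,120,380,270,4,'w14.png')"
```

```text
clock: 18.45
eef_pos: [518.5, -14.2, 63.7]
eef_rot: [3.142, 0.0, 0.753]
wrist_force: [-1.3, -1.2, -1.6]
finger_gap: 42.5
clock: 18.85
eef_pos: [518.5, -14.2, 63.7]
eef_rot: [3.142, 0.0, 0.517]
wrist_force: [-1.9, -0.4, -0.7]
finger_gap: 42.0
t 18.85 pos [518.5 -14.2  63.7] yaw 0.517 F [-1.9 -0.4 -0.7] M [-0.15  0.28  0.04] gap 42.0 q [-0.1   0.41  1.75 -0.    0.98  0.96]
```

View pics/w14.png

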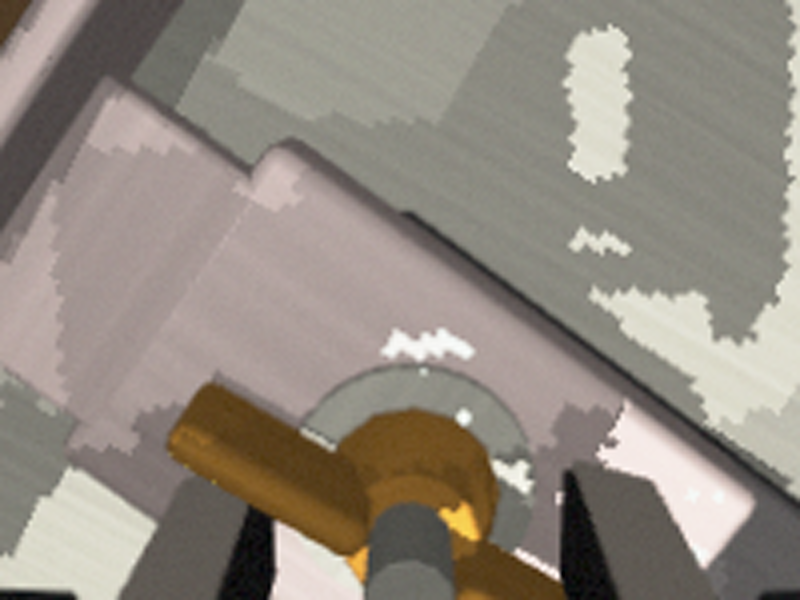

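```bash
python3 -m pendant '[[[0,0,0,0.04],[0,0,0,0.08]]]';python3 -c "
from h import *
st()"; python3 -m pendant '[[[0,0,0,0.03],[0,0,0,0.06]]]';python3 -c "
from h import *
st()"
```

```text
clock: 19.1
eef_pos: [518.5, -14.2, 63.7]
eef_rot: [3.142, 0.0, 0.438]
wrist_force: [-2.5, -0.7, -1.2]
finger_gap: 42.1
t 19.1 pos [518.5 -14.2  63.7] yaw 0.438 F [-2.5 -0.7 -1.2] M [-0.13  0.22  0.04] gap 42.1 q [-0.1   0.41  1.75 -0.    0.98  1.03]
clock: 19.3
eef_pos: [517.9, -14.1, 63.4]
eef_rot: [-3.141, 0.002, 0.378]
wrist_force: [-6.3, -1.3, 1.1]
finger_gap: 42.4
t 19.3 pos [517.9 -14.1  63.4] yaw 0.378 F [-6.3 -1.3  1.1] M [-0.15  1.38  0.23] gap 42.4 q [-0.1   0.41  1.75 -0.    0.98  1.09]
```

```bash
python3 -m pendant '[[[0,0,0,0.03],[0,0,0,0.03],[0,0,0,0.03]]]';python3 -c "
from h import *
st()
c=cams.camera('wrist');crop(c,180,120,380,270,4,'w15.png')"
```

```text
clock: 19.6
eef_pos: [517.8, -14.1, 63.5]
eef_rot: [-3.141, 0.002, 0.35]
wrist_force: [-7.2, -1.2, 1.9]
finger_gap: 42.4
t 19.6 pos [517.8 -14.1  63.5] yaw 0.35 F [-7.2 -1.2  1.9] M [-0.13  1.29  0.55] gap 42.4 q [-0.1   0.41  1.75 -0.    0.98  1.12]
```

View pics/w15.png

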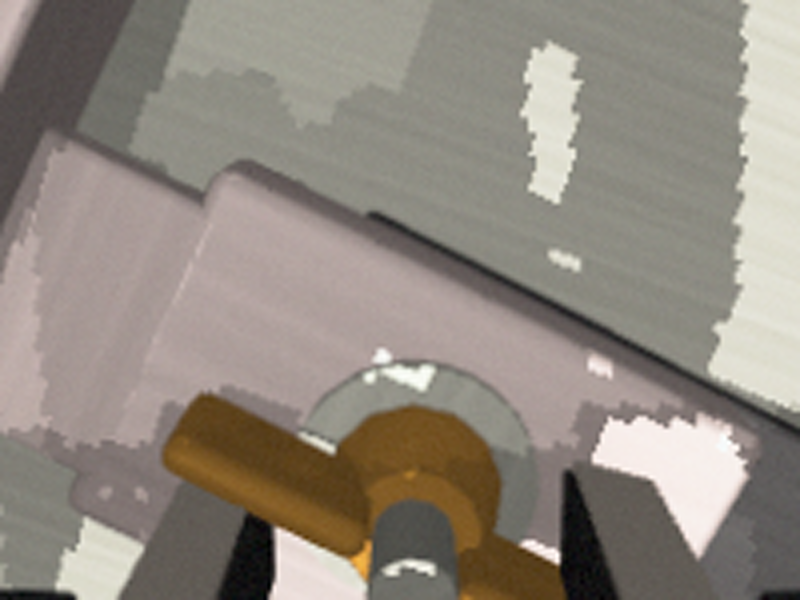

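The wing now lies along the rail and the moment rose to 0.55 N m with no further turn, so it is on the hard stop. I'll back off, lift and check.

```bash
python3 -m pendant '[[[0,0,0,-0.08],[0,0,0,-0.2],[0,0,0,-0.35],[0,0,-2,-0.45],[0,0,-5,-0.45]]]'; python3 -m pendant '[[[0,0,-4,0],[0,0,-8,0],[0,0,-10,0],[0,0,-10,0]]]'; python3 -c "
from h import *
s=st();U2=U
delta((490,-230,200))"
```

```text
clock: 20.15
eef_pos: [517.9, -14.0, 113.2]
eef_rot: [-3.14, 0.001, 0.803]
wrist_force: [-0.2, -0.3, 0.5]
finger_gap: 42.3
clock: 20.55
eef_pos: [519.7, -14.1, 216.8]
eef_rot: [3.137, -0.004, 0.799]
wrist_force: [-0.2, 0.6, -1.0]
finger_gap: 42.4
t 20.55 pos [519.7 -14.1 216.8] yaw 0.799 F [-0.2  0.6 -1. ] M [ 0.01 -0.05 -0.01] gap 42.4 q [-0.1   0.23  1.61  0.    1.3   0.67]
t 20.55 pos [519.7 -14.1 216.8] yaw 0.799 F [-0.2  0.6 -1. ] M [ 0.01 -0.05 -0.01] gap 42.4 q [-0.1   0.23  1.61  0.    1.3   0.67]
row [-17.541  12.93    1.676   0.   ]
```

```bash
python3 -m pendant '[[[-4,3,0,0],[-8,6,0,0],[-12,9,0,0],[-16,12,0,0],[-17.5,13,0,0]]]'; python3 -m pendant '[[[0,0,0,0],[0,0,0,0]]]' >/dev/null;python3 - <<'E'
from h import *
st()
c=cams.camera("top");crop(c,150,130,310,250,5,"t16.png")
T=lambda p,z:onz(c,(150+p[0]/5,130+p[1]/5),z).round(1)
c=cams.camera("side");crop(c,140,160,420,370,2.8,"s16.png")
E
```

```text
clock: 21.05
eef_pos: [487.9, -233.6, 212.0]
eef_rot: [-3.14, 0.001, 0.795]
wrist_force: [0.5, 0.8, 0.0]
finger_gap: 42.3
t 21.25 pos [ 489.  -229.7  212.5] yaw 0.797 F [-0.   0.6 -0. ] M [ 0.01 -0.04  0.01] gap 42.4 q [-0.51  0.28  1.55  0.    1.31  0.27]
```

View pics/t16.png

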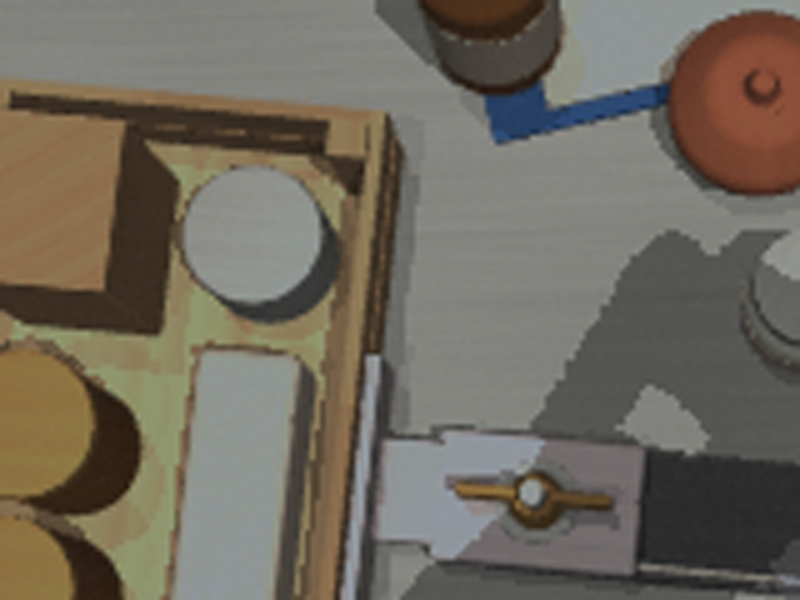

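View pics/s16.png

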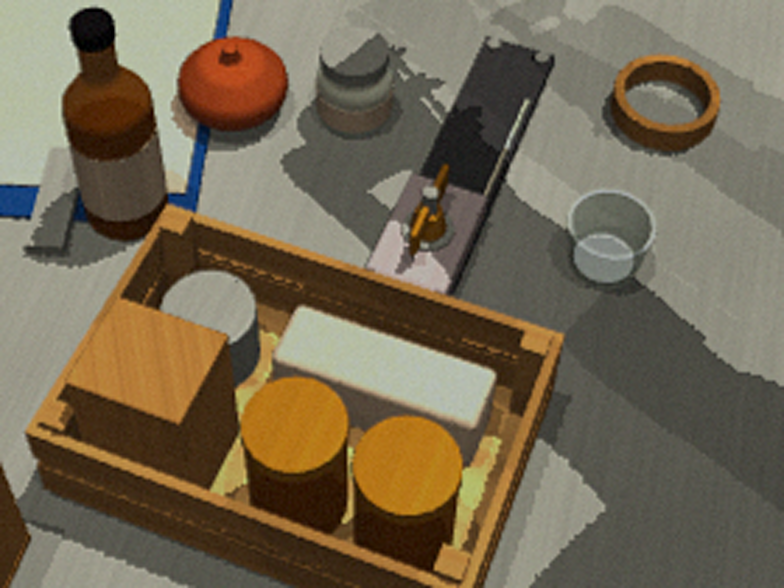

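Final pictures: the wings (top crop (450,490)–(612,503)) run parallel to the rail edge. The plate is still against the crate at x≈360, and the crate and groceries sit at the same pixels as at the start.

```bash
python3 -c "
from cell import manip
print(manip.sign_off())"
```

```text
the job is handed in; nothing more can be done
None
```

The stop is against the crate and its wing nut is fully home. I handed the job in at about 21 s of the 72 s allowed; the interface reports no verdict.

- **Pushing the stop:** I pushed it with both fingertips at a steady 12 N or so. When the plate met the crate, the force rose to 20 N and the fingertips stopped advancing. I backed off at that point.
- **Turning the nut:** I turned it clockwise with two strokes of the fingertips on the wings, by about 4.15 rad in total. On the last stroke the torque rose to 0.55 N m and the nut turned no further, so it is on its hard stop.
- **Last checks:** The final top picture shows the wings parallel to the rail and the plate still against the crate. In the top and side pictures, the crate and the groceries in view are where they started. The top crop did not take in the carton, tumbler or tape, and the carton was out of view in both, but the arm felt no contact near any of them. The arm is clear, with about zero force at the wrist.
- **Disagreement:** The top and side cameras disagreed by a few millimetres on positions along the rail. I used the force rise, not the pictures, to decide when the plate was touching.

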